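# Free the jammed sweet from the bottle

### The job

The last three sweets will not come out of the flat clear bottle that stands neck down in its wooden holder: the long one has jammed crossways over the narrow neck. Lift the bottle out with the sweets still in it, hold its mouth over the white dish and rock it from side to side until all three sweets lie in the dish, then put the empty bottle back neck down in its holder, fully home. Leave the two tins and the jar where they stand.

Things in the scene. Friction and masses are not known exactly. Their poses are not given: they have to be found in the camera images.
- bottle_mid (a point): Flat clear rigid bottle, about 0.18 kg, neck down in the holder, closed white base on top: 112 mm wide (own y) x 33 mm thick (own x) x 140 mm high (own z, up towards the base). The point is its centre, half-way up: mouth 70 mm below, base 70 mm above. Grip its flat front and back (33 mm apart) from above, in the top 80 mm. In the holder it leans at most a few degrees.
- bottle_mouth (a point): Centre of the bottle's open, white-rimmed mouth, 70 mm below the bottle's centre; axes as the bottle's. The neck above it is 26 mm long, 34 mm wide outside, with a straight 26 x 27 mm bore. Inside, above the neck, two shoulders slope up at 10 degrees to either side (along y).
- long_mid (a point): Hard slippery brown sweet (friction about 0.25), a capsule 20 mm thick, 44 mm long (own y axis); the point is its centre. Lies crossways over the neck inside the bottle, along the bottle's y. Stays put while the bottle is upright; rocking the bottle about its x axis, some 0.65 rad to one side, then the other, shifts it until an end dips into the neck and it slides out. May take several rocks.
- round1_mid (a point): Round hard brown sweet, a ball of 20 mm diameter; the point is its centre. Loose in the bottle on one shoulder; it rolls out through the neck once the long sweet no longer blocks it.
- round2_mid (a point): A second round sweet, just like the first, on the other shoulder in the bottle.
- holder_floor (a point): Wooden holder, fixed, to the robot's left or right and turned a little. Base board 100 x 170 x 12 mm; the point is the centre of its top, where the mouth rests. Pocket on it: inside 120 mm (own y) x 41 mm (own x), walls 8 mm thick, 48 mm high, front and back cut away in the middle. Bottle home: its centre 70 mm straight above this point, its y along the holder's y, either way round.
- dish_in (a point): Round white ceramic dish, loose (0.45 kg), standing on the counter; the point is the centre of its inner floor, 5 mm above the counter. Rim 45 mm above the counter, 140 mm outside diameter, 132 mm inside.
- tin_mid (a point): Bystander: food tin with a green paper label, 74 mm diameter, 80 mm high; the point is its centre.
- flat_tin_mid (a point): Bystander: flat plain steel tin, 80 mm diameter, 36 mm high; the point is its centre.
- jar_mid (a point): Bystander: amber glass jar, 60 mm diameter, 75 mm high; the point is its centre.
Mind the look-alikes: they are no part of the job. Leave any orange look-alike of the part that bears dish_in alone. Leave any purple look-alike of the part that bears bottle_mid alone.

How it is judged:
On the way, in this order (a step that is already met when the one before it is completed fails the run):
1. the bottle has been lifted clear of its holder with all three sweets still in it (z of bottle_mid in the frame of holder_floor above 0.11 m and distance between each of long_mid, round1_mid, round2_mid and bottle_mid below 0.075 m), for 0.1 s.
2. all three sweets lie in the dish (horizontal distance between each of long_mid, round1_mid, round2_mid and dish_in below 0.062 m and z of long_mid in the frame of dish_in between 0 and 0.045 m and z of round1_mid in the frame of dish_in between 0 and 0.045 m and z of round2_mid in the frame of dish_in between 0 and 0.045 m), for 0.2 s.
At the end, for the whole second after the job is handed in: All three sweets lie in the dish (centres within 62 mm of its middle and less than 45 mm above its inner floor), the dish stands level, and the bottle is back neck down in its holder: upright within 0.14 rad, its centre within 12 mm sideways of the holder's middle and 63 to 77 mm above its floor (all of step 2 and horizontal distance between bottle_mid and holder_floor below 0.012 m and z of bottle_mid in the frame of holder_floor between 0.063 and 0.077 m and angle between bottle_mid's own z axis and vertical below 0.14 rad and angle between dish_in's own z axis and vertical below 0.1 rad); the robot touches nothing.
It fails at once if the tall tin is moved by more than 30 mm (distance of tin_mid from where it was at the start of the episode above 0.03 m).
It fails at once if the flat tin is moved by more than 30 mm (distance of flat_tin_mid from where it was at the start of the episode above 0.03 m).
It fails at once if the jar is moved by more than 30 mm (distance of jar_mid from where it was at the start of the episode above 0.03 m).
It also fails if it takes over 54 s, if anything falls off the work surface, if the arm or the gripper's body presses on something with over 40 N, if the wrist force passes 120 N, or if a joint passes its speed limit or range.

### The arm

A 6-joint arm with a two-finger parallel gripper is mounted at the origin on the work surface. World frame = base frame: x ahead of the robot, y to its left, z up, the work surface at z = 0. Lengths are in m, angles in rad, forces in N, time in s.
With the tool pointing down it reaches from about 0.35 to 0.875 m from the base axis. Payload 4.2 kg.
Tool frame: the origin (TCP) lies midway between the tips of the shut fingers; the grasp point (between the pads) lies 19 mm behind it; y points along the fingers, z is the direction in which the jaws open and shut, and the axes are right-handed (so a half turn about y gives the same grasp; the last joint's range is limited). The gripper opens to 87 mm and grips with 3 to 60 N. Pads are 19 mm wide; open, the fingers measure 117 mm over their backs; the gripper's body (75 mm by 190 mm) begins 51 mm behind the grasp point.
Start: joints at [1.42, 0.385, 0.008, 0, -1.194, -0.259], TCP at [0.249, 0.573, 0.223] pointing down, gripper open.
Joint ranges: [-3.14, 3.14], [-1.21, 2.06], [-1.07, 1.41], [-3.16, 2.05], [-2.99, -0.16], [-3.1, 3.1]. Speed limits (rad/s): [2.79, 2.79, 3.14, 3.14, 3.14, 3.14].

### API

Orientations are given as a unit quaternion [w, x, y, z].
In Python, from cell import robot gives the robot as it stands.
- The arm moves only by the tool servo_tool, never from a script. Its arguments are lists of equal length, an entry for each row: "linear": the shift along the tool's x, y, z in m, a list of three; "delta_rot": the turn, a rotation vector about the tool's x, y, z in degrees, a list of three. A call has 1 to 10 rows; each row is the pose to reach, as a shift and turn from the pose commanded when the call began, along the tool's axes at that moment; what a row does not reach only later rows make up. A row lasts 1/8 s, in which the tool goes at most 62.5 mm and 10.7 degrees, less where a joint would pass 70% of its speed; a pose out of reach is approached as far as the arm can. A call with a gripper value outside its range is refused whole. "claw" is the finger opening in m, from 0 to 0.087, set as the call begins (left out, the last holds). The fingers move at their own pace and stop on an object; "newtons" is the grip in N (left out, the last holds). Time passes only in rows, so rows that repeat a pose let the fingers close. It gives the time, the measured TCP pose, the force and the opening at its end, in the units of the state.
- robot.sense(): the state, without advancing time (a new reading comes with each control period).
- robot.capture(name): name is "side" or "top"; returns the picture (480x640x3 uint8, red, green, blue); there is no depth.
- robot.camera_info(name): a dict with "mtx" (3x3 intrinsics, pixels), "world_to_cam" (4x4, takes a point from world to camera coordinates). Camera axes: x right, y down, z forward; pixel columns grow to the right and rows downward; lengths in m; the calibration is good to about 2 mm. A picture is of the moment at which its call begins. camera_info takes no time and is no camera call.
- robot.finish_job(): hands the job in, once; it reports no verdict.
Trained networks look in the newest picture that a camera, given by its name, has taken for a name from the list of things; names that differ only in an ending like _2 or _b are one class to them, and where a whole thing is asked for, a point or a joint stands for the part that bears it (a point fixed in the world has none). Each returns a list of dicts, best first, with "p" (0 to 1); they miss things now and then, are a little off and sometimes report something else, mostly with a low value. They report only what shows in the picture. A call takes as long as a camera call. They do not tell look-alikes from the thing itself.
- robot.masks_of(camera, label): "pixels" (480x640 bool, what is visible of it) and "location" ([column, row] in pixels, amid what is visible of it).
- robot.pinpoint(camera, label): "location" ([column, row] in pixels: a listed point, or the origin of a listed thing).
The state is a dict: "t": time; "qpos": joint angles; "dq": joint speeds; "joint_torque": joint torques, N m; "eef_pos": TCP position; "eef_rot": TCP orientation; "ft_force": force on the tool from outside, world axes, zero at the start; "wrist_torque": the same for the moment, N m; "gripper_width": opening from 0.0 (shut) to 1.0 (fully open).
Only numpy, scipy, OpenCV 4.12 (cv2) and the standard library are available. Lean on these libraries where they do the work, as an engineer would, in place of code of your own. Each camera call takes 0.05 s, during which the arm holds its last target. There are 200 camera calls.

## Working session

There is one attempt and no reset: what is moved stays moved. The work goes in short steps, Python scripts to look and compute and a tool call to move; the robot and the scene stay as the last step left them, time stands still between calls to the robot, and variables do not carry over. Pictures are saved under pics/ and viewed, about 8 in all and at most 12, crops included, and the job is handed in when it is done.

Besides the shell and the picture viewer there is one more tool, called after "Request:" as name(argument=value, ...), one argument or row to a line, values as JSON. servo_tool: Moves the arm, as the interface text tells. Its arguments: {"type":"object","properties":{"linear":{"type":"array","items":{"type":"array","items":{"type":"number"}}},"delta_rot":{"type":"array","items":{"type":"array","items":{"type":"number"}}},"claw":{"type":"number"},"newtons":{"type":"number"}},"required":["linear","delta_rot"]}

```bash
mkdir -p pics; ls; cat > h.py <<'E'
from cell import robot
import numpy as np, cv2
from scipy.spatial.transform import Rotation as R
def rot(q): return R.from_quat(np.r_[q[1:],q[0]])
def proj(n,P):
    c=robot.camera_info(n);T=np.array(c["world_to_cam"]);p=np.atleast_2d(P)@T[:3,:3].T+T[:3,3];p=p@np.array(c["mtx"]).T
    return p[:,:2]/p[:,2:]
def ray(n,uv):
    c=robot.camera_info(n);T=np.array(c["world_to_cam"]);d=T[:3,:3].T@np.linalg.solve(np.array(c["mtx"]),[uv[0],uv[1],1])
    return -T[:3,:3].T@T[:3,3],d/np.linalg.norm(d)
def onz(n,uv,z):
    o,d=ray(n,uv);return o+d*(z-o[2])/d[2]
def tri(a,b):
    A=0;B=0
    for o,d in (a,b):
        M=np.eye(3)-np.outer(d,d);A=A+M;B=B+M@o
    return np.linalg.solve(A,B)
def save(n,name):
    im=robot.capture(n);cv2.imwrite(f"pics/{name}.png",im[:,:,::-1]);return im
E
python3 - <<'E'
from h import *
a=save("side","s0");b=save("top","t0")
for n in("side","top"):
    c=robot.camera_info(n);T=np.array(c["world_to_cam"]);print(n,np.round(-T[:3,:3].T@T[:3,3],3),np.round(T[:3,:3],2).tolist(),np.round(np.array(c["mtx"])[0,0]))
    for l in["bottle_mid","bottle_mouth","long_mid","round1_mid","holder_floor","dish_in","tin_mid","flat_tin_mid","jar_mid"]:
        print(n,l,[(round(d["p"],2),np.round(d["location"]).tolist()) for d in robot.pinpoint(n,l)])
s=robot.sense();print(s);print(np.round(rot(s["eef_rot"]).as_matrix(),3))
E
```

```text
pics
side [ 0.533 -0.557  0.504] [[1.0, -0.04, -0.0], [-0.03, -0.62, -0.78], [0.03, 0.78, -0.62]] 450.0
side bottle_mid [(0.76, [299.0, 329.0]), (0.71, [144.0, 363.0])]
side bottle_mouth [(0.85, [158.0, 400.0]), (0.66, [299.0, 366.0])]
side long_mid []
side round1_mid []
side holder_floor [(0.88, [299.0, 366.0])]
side dish_in [(0.83, [197.0, 212.0]), (0.73, [299.0, 204.0])]
side tin_mid [(0.63, [395.0, 182.0])]
side flat_tin_mid [(0.72, [445.0, 371.0])]
side jar_mid [(0.63, [413.0, 257.0])]
top [ 0.412 -0.02   0.95 ] [[0.03, -1.0, -0.01], [-0.99, -0.02, -0.15], [0.15, 0.02, -0.99]] 494.0
top bottle_mid [(0.97, [430.0, 252.0]), (0.79, [450.0, 354.0])]
top bottle_mouth [(0.92, [439.0, 349.0]), (0.56, [424.0, 257.0])]
top long_mid [(0.34, [208.0, 143.0]), (0.3, [223.0, 249.0])]
top round1_mid []
top holder_floor [(0.61, [421.0, 256.0])]
top dish_in [(0.96, [223.0, 354.0]), (0.57, [222.0, 256.0])]
top tin_mid [(0.88, [207.0, 140.0])]
top flat_tin_mid [(0.69, [435.0, 163.0]), (0.3, [329.0, 157.0])]
top jar_mid [(0.77, [328.0, 157.0])]
{'t': 1.0, 'qpos': array([ 1.41961110e+00,  3.84666480e-01,  7.88669248e-03, -4.54146723e-06,
       -1.19399801e+00, -2.58585187e-01]), 'dq': array([-0.00160014,  0.00109331, -0.00085357,  0.00074371,  0.00075273,
        0.00011936]), 'joint_torque': array([-2.83616428e-04, -3.90475416e+01,  1.87625885e+01,  4.22471836e+00,
        1.55663502e-02, -1.67805047e-05]), 'eef_pos': array([0.24897395, 0.57323748, 0.22256443]), 'eef_rot': array([-0.14386667,  0.14386298,  0.69232352, -0.6923106 ]), 'ft_force': array([ 0.08868004,  0.02085555, -1.16310377]), 'wrist_torque': array([-0.00482814,  0.02407206, -0.03989841]), 'gripper_width': 0.9986647916109198}
[[-0.917 -0.    -0.398]
 [ 0.398  0.    -0.917]
 [ 0.    -1.    -0.   ]]
```

View pics/s0.png

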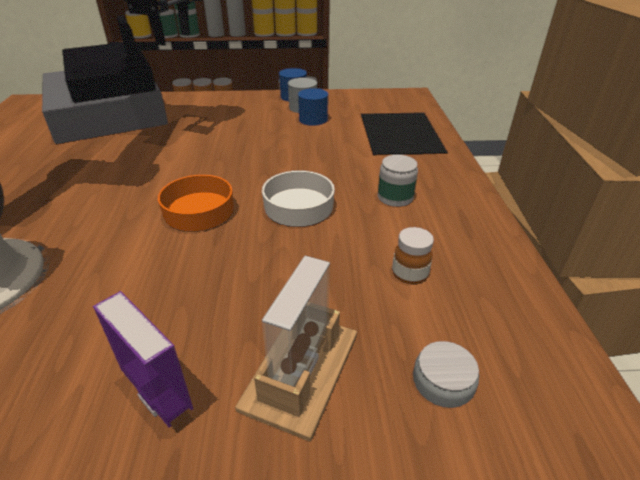

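View pics/t0.png

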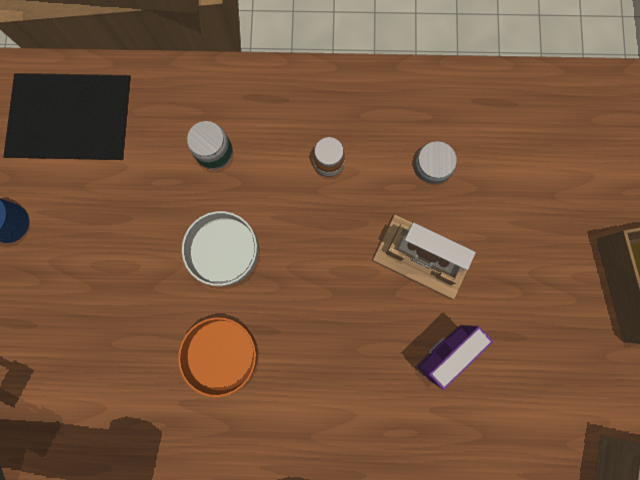

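Side view: the clear bottle with the brown sweets is in the wooden holder at (299,330), and a purple look-alike stands at (144,363). The white dish is at (299,204), the orange one at (197,212). In the top view the bottle is at (430,252) and the purple one at (455,355); the white dish is at (222,250) and the orange one at (218,355). The clear bottle in the holder and the white dish fit the description. I'll confirm both in a crop and measure them.

```bash
python3 - <<'E'
from h import *
from scipy.optimize import least_squares
im=cv2.imread("pics/t0.png");im2=cv2.imread("pics/s0.png")
def quad(m):
    c=max(cv2.findContours(m.astype(np.uint8),0,2)[0],key=cv2.contourArea);return cv2.boxPoints(cv2.minAreaRect(c)),c
robot.capture("top");robot.capture("side")
# bottle white base, top view
hsv=cv2.cvtColor(im,cv2.COLOR_BGR2HSV)
w=(hsv[:,:,1]<40)&(hsv[:,:,2]>165);m=np.zeros_like(w);m[215:280,395:485]=w[215:280,395:485]
q,c=quad(m);print("base px",m.sum(),q.round(1).tolist())
for z in(.152,):
    P=np.array([onz("top",p,z) for p in q]);print("base world",P.round(4).tolist(),"c",P.mean(0).round(4))
    e=[P[1]-P[0],P[2]-P[1]];print([ (round(np.linalg.norm(v),4),round(np.degrees(np.arctan2(v[1],v[0])),1)) for v in e])
hm=robot.masks_of("top","holder_floor");print([(round(d["p"],2),np.round(d["location"]),d["pixels"].sum()) for d in hm])
hm=[d for d in hm if abs(d["location"][0]-425)<40][0]["pixels"]
q2,c2=quad(hm);P=np.array([onz("top",p,.012) for p in q2]);print("board",P.round(4).tolist(),"c",P.mean(0).round(4))
e=[P[1]-P[0],P[2]-P[1]];print([ (round(np.linalg.norm(v),4),round(np.degrees(np.arctan2(v[1],v[0])),1)) for v in e])
print("floor top",onz("top",[421,256],.012),"side",onz("side",[299,366],.012))
for n,l,z in(("top","dish_in",.005),("side","dish_in",.005)):
    for d in robot.pinpoint(n,l): print(n,l,round(d["p"],2),onz(n,d["location"],z).round(4))
b=[ray(n,[d for d in robot.pinpoint(n,"bottle_mid") if abs(d["location"][0]-x)<30][0]["location"]) for n,x in(("top",430),("side",299))]
print("bottle tri",tri(*b).round(4))
hs=cv2.cvtColor(im2,cv2.COLOR_BGR2HSV);
for d in robot.masks_of("top","dish_in"):
    c=max(cv2.findContours(d["pixels"].astype(np.uint8),0,2)[0],key=cv2.contourArea);el=cv2.fitEllipse(c);print("dish rim",round(d["p"],2),el,onz("top",el[0],.045).round(4))
for n,l,z in(("top","tin_mid",.08),("top","jar_mid",.075),("top","flat_tin_mid",.036)):
    d=robot.pinpoint(n,l)[0];print(l,onz(n,d["location"],z/2).round(3))
A=cv2.resize(im[200:310,350:500],(600,440),interpolation=2)
for p in q: cv2.circle(A,tuple(int(v) for v in (p-[350,200])*4),4,(0,0,255),1)
for p in q2: cv2.circle(A,tuple(int(v) for v in (p-[350,200])*4),4,(0,255,0),1)
cv2.imwrite("pics/c1.png",A)
cv2.imwrite("pics/c2.png",cv2.resize(im2[160:440,150:370],(600,764))[:590])
cv2.imwrite("pics/c2.png",cv2.resize(im2[160:440,90:370],(590,590),interpolation=2))
E
```

```text
base px 1312 [[404.79998779296875, 239.39999389648438], [413.0, 222.1999969482422], [475.20001220703125, 251.89999389648438], [467.1000061035156, 269.1000061035156]]
base world [[0.5378, -0.1401, 0.152], [0.5666, -0.1535, 0.152], [0.52, -0.254, 0.152], [0.4917, -0.2402, 0.152]] c [ 0.529 -0.197  0.152]
[(np.float64(0.0318), np.float64(-24.9)), (np.float64(0.1108), np.float64(-114.9))]
[(0.76, array([404., 265.]), np.int64(2538))]
board [[0.5191, -0.096, 0.012], [0.6119, -0.1406, 0.012], [0.5357, -0.2967, 0.012], [0.4453, -0.2506, 0.012]] c [ 0.528 -0.196  0.012]
[(np.float64(0.103), np.float64(-25.7)), (np.float64(0.1737), np.float64(-116.0))]
floor top [ 0.52864643 -0.19182493  0.012     ] side [ 0.52764713 -0.19924827  0.012     ]
top dish_in 0.91 [0.5299 0.1827 0.005 ]
top dish_in 0.87 [0.3357 0.1818 0.005 ]
side dish_in 0.83 [0.535  0.1986 0.005 ]
side dish_in 0.68 [0.3357 0.1781 0.005 ]
bottle tri [ 0.5301 -0.1951  0.0805]
dish rim 0.94 ((220.1631317138672, 248.51524353027344), (75.09935760498047, 76.95246887207031), 96.21317291259766) [0.5297 0.1852 0.045 ]
dish rim 0.58 ((217.6838836669922, 356.18267822265625), (77.02799987792969, 80.62275695800781), 37.344581604003906) [0.3351 0.1784 0.045 ]
tin_mid [0.738 0.224 0.04 ]
jar_mid [ 0.714 -0.008  0.037]
flat_tin_mid [ 0.712 -0.219  0.018]
```

View pics/c1.png

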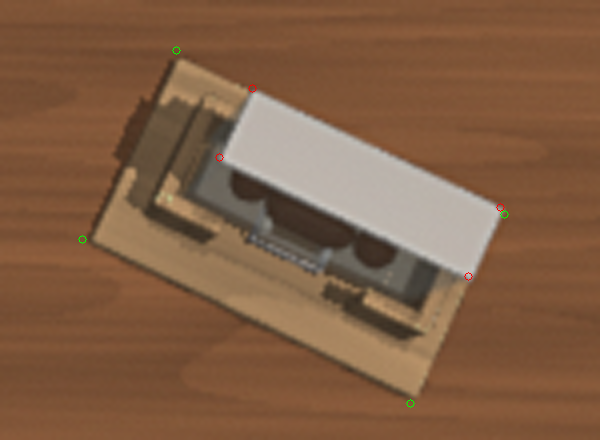

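View pics/c2.png

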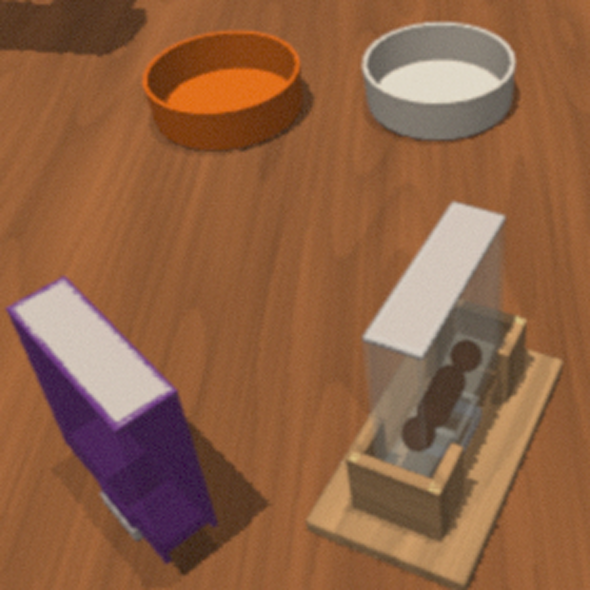

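The crops confirm it: the clear bottle with three brown sweets is in the wooden holder, the purple bottle stands free, and the white dish is beside the orange one. Now moving to hover above the bottle.

```bash
cat >> h.py <<'E'
def delta(p,yaw):
    "shift/turn in tool axes to TCP p, tool down, jaw axis (tool z) at yaw deg"
    s=robot.sense();r=rot(s["eef_rot"]);a=np.radians(yaw)
    z=np.array([np.cos(a),np.sin(a),0]);y=np.array([0,0,-1.]);t=R.from_matrix(np.c_[np.cross(y,z),y,z])
    print("t",s["t"],"pos",s["eef_pos"].round(4),"w",round(s["gripper_width"]*.087,4),"F",np.round(s["ft_force"],1))
    print("linear",r.inv().apply(np.array(p)-s["eef_pos"]).round(4),"rot",np.degrees((r.inv()*t).as_rotvec()).round(2))
E
python3 -c "
from h import *
delta([.529,-.197,.223],155)"
```

```text
t 1.55 pos [0.249  0.5732 0.2225] w 0.0871 F [-0.  -0.2  0.8]
linear [-5.637e-01 -4.000e-04  5.949e-01] rot [-0.   91.52 -0.  ]
```

Request:
servo_tool(
  linear=[
    [-0.5637,0,0.5949],
    [-0.5637,0,0.5949],
    [-0.5637,0,0.5949],
    [-0.5637,0,0.5949],
    [-0.5637,0,0.5949],
    [-0.5637,0,0.5949],
    [-0.5637,0,0.5949],
    [-0.5637,0,0.5949],
    [-0.5637,0,0.5949],
    [-0.5637,0,0.5949],
  ],
  delta_rot=[
    [0,91.5,0],
    [0,91.5,0],
    [0,91.5,0],
    [0,91.5,0],
    [0,91.5,0],
    [0,91.5,0],
    [0,91.5,0],
    [0,91.5,0],
    [0,91.5,0],
    [0,91.5,0],
  ],
)

```text
t: 2.8
eef_pos: [0.4631, -0.0161, 0.2231]
eef_rot: [-0.596, 0.597, 0.381, -0.379]
ft_force: [1.0, 0.4, -0.2]
gripper_width: 1.003
```

```bash
python3 -c "
from h import *
delta([.529,-.197,.223],155)"
```

```text
t 2.8 pos [ 0.4631 -0.0161  0.2231] w 0.0873 F [ 1.   0.4 -0.2]
linear [-1.361e-01  1.000e-04 -1.362e-01] rot [0.07 0.01 0.06]
```

Request:
servo_tool(
  linear=[
    [-0.136,0,-0.136],
    [-0.136,0,-0.136],
    [-0.136,0,-0.136],
    [-0.136,0,-0.136],
    [-0.136,0,-0.136],
  ],
  delta_rot=[
    [0,0,0],
    [0,0,0],
    [0,0,0],
    [0,0,0],
    [0,0,0],
  ],
)

```text
t: 3.42
eef_pos: [0.528, -0.1951, 0.2221]
eef_rot: [0.597, -0.596, -0.379, 0.38]
ft_force: [0.1, -0.0, -0.1]
gripper_width: 1.004
```

```bash
python3 -c "
from h import *
delta([.529,-.197,.093],155)"
```

```text
t 3.425 pos [ 0.528  -0.1951  0.2221] w 0.0873 F [ 0.1 -0.  -0.1]
linear [-0.0013  0.1291 -0.0018] rot [-0.05 -0.05 -0.  ]
```

Descend, then close.

Request:
servo_tool(
  linear=[
    [-0.001,0.05,-0.002],
    [-0.001,0.1,-0.002],
    [-0.001,0.129,-0.002],
    [-0.001,0.129,-0.002],
  ],
  delta_rot=[
    [0,0,0],
    [0,0,0],
    [0,0,0],
    [0,0,0],
  ],
)

```text
t: 3.92
eef_pos: [0.528, -0.1949, 0.0919]
eef_rot: [0.597, -0.595, -0.379, 0.382]
ft_force: [1.0, 0.7, -0.2]
gripper_width: 1.001
```

Request:
servo_tool(
  linear=[
    [0,0,0],
    [0,0,0],
    [0,0,0],
    [0,0,0],
    [0,0,0],
    [0,0,0],
  ],
  delta_rot=[
    [0,0,0],
    [0,0,0],
    [0,0,0],
    [0,0,0],
    [0,0,0],
    [0,0,0],
  ],
  claw=0.028,
  newtons=35,
)

```text
t: 4.68
eef_pos: [0.5297, -0.1967, 0.0935]
eef_rot: [0.596, -0.596, -0.38, 0.38]
ft_force: [-0.9, 0.3, 0.3]
gripper_width: 0.405
```

```bash
python3 -c "
from h import *
delta([.529,-.197,.093],155);print(robot.sense()['qpos'].round(3))"
```

```text
t 4.675 pos [ 0.5297 -0.1967  0.0935] w 0.0352 F [-0.9  0.3  0.3]
linear [-0.0006  0.0005  0.0005] rot [-0.    0.01 -0.  ]
[-0.069  0.41  -0.311  0.    -0.849 -0.367]
```

Request:
servo_tool(
  linear=[
    [0,-0.01,0],
    [0,-0.03,0],
    [0,-0.05,0],
    [0,-0.07,0],
    [0,-0.09,0],
    [0,-0.09,0],
  ],
  delta_rot=[
    [0,0,0],
    [0,0,0],
    [0,0,0],
    [0,0,0],
    [0,0,0],
    [0,0,0],
  ],
)

```text
t: 5.42
eef_pos: [0.5306, -0.1967, 0.1852]
eef_rot: [-0.595, 0.597, 0.381, -0.379]
ft_force: [-0.0, -0.4, -2.3]
gripper_width: 0.378
```

```bash
python3 - <<'E'
from h import *
a=save("side","s1");b=save("top","t1")
cv2.imwrite("pics/l1.png",np.hstack([cv2.resize(a[170:430,170:430],(400,400)),cv2.resize(b[180:310,370:500],(400,400))])[:,:,::-1])
delta([.530,.184,.163],205)
E
```

```text
t 5.525 pos [ 0.5291 -0.1964  0.1829] w 0.0331 F [-0.9  0.1 -3.1]
linear [0.3451 0.0202 0.1599] rot [ -0.07 -50.     0.05]
```

View pics/l1.png

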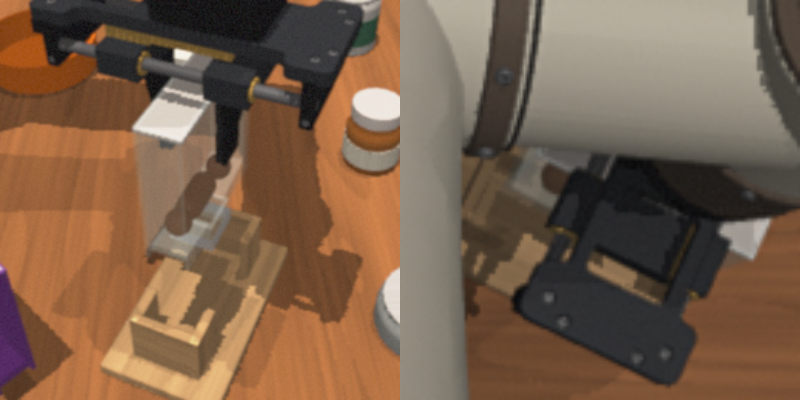

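The bottle is clear of the holder and the sweets are still inside, around (200,200) in the crop. Carrying it to the dish.

Request:
servo_tool(
  linear=[
    [0.02,0,0.009],
    [0.06,0,0.028],
    [0.105,0,0.049],
    [0.15,0,0.07],
    [0.195,0,0.09],
    [0.24,0,0.111],
    [0.285,0,0.132],
    [0.32,0,0.148],
    [0.345,0.01,0.16],
    [0.345,0.02,0.16],
  ],
  delta_rot=[
    [0,-2,0],
    [0,-7,0],
    [0,-13,0],
    [0,-19,0],
    [0,-25,0],
    [0,-31,0],
    [0,-37,0],
    [0,-42,0],
    [0,-45,0],
    [0,-45,0],
  ],
)

```text
t: 6.78
eef_pos: [0.5297, 0.1851, 0.1618]
eef_rot: [0.405, -0.404, -0.579, 0.58]
ft_force: [-0.3, -0.6, -2.2]
gripper_width: 0.377
```

```bash
python3 - <<'E'
from h import *
robot.capture("top")
for d in robot.masks_of("top","dish_in"): print(round(d["p"],2),d["location"])
delta([.530,.184,.163],200)
print(robot.sense()['qpos'].round(3))
E
```

```text
0.92 [240.4, 257.6]
0.92 [215.8, 356.4]
t 6.875 pos [0.5287 0.1827 0.1609] w 0.033 F [ 0.1 -0.6 -2.2]
linear [ 0.0008 -0.0021 -0.0016] rot [-0.34 -0.01 -0.05]
[ 6.220e-01  3.300e-01 -2.400e-01 -1.000e-03 -1.007e+00 -2.730e-01]
```

Request:
servo_tool(
  linear=[
    [0.0141,0.0012,0],
    [0.0277,0.0049,0],
    [0.0405,0.0109,0],
    [0.0499,0.0172,0],
    [0.0499,0.0172,0],
    [0.0499,0.0172,0],
    [0.038,0.0095,0],
    [0.025,0.004,0],
    [0.0113,0.0008,0],
    [0,0,0],
  ],
  delta_rot=[
    [0,0,10],
    [0,0,20],
    [0,0,30],
    [0,0,38],
    [0,0,38],
    [0,0,38],
    [0,0,28],
    [0,0,18],
    [0,0,8],
    [0,0,0],
  ],
)

```text
t: 8.12
eef_pos: [0.5312, 0.182, 0.1664]
eef_rot: [-0.407, 0.405, 0.582, -0.576]
ft_force: [0.4, -0.5, -2.8]
gripper_width: 0.379
```

Request:
servo_tool(
  linear=[
    [-0.0141,0.0012,0],
    [-0.0277,0.0049,0],
    [-0.0405,0.0109,0],
    [-0.0499,0.0172,0],
    [-0.0499,0.0172,0],
    [-0.0499,0.0172,0],
    [-0.038,0.0095,0],
    [-0.025,0.004,0],
    [-0.0113,0.0008,0],
    [0,0,0],
  ],
  delta_rot=[
    [0,0,-10],
    [0,0,-20],
    [0,0,-30],
    [0,0,-38],
    [0,0,-38],
    [0,0,-38],
    [0,0,-28],
    [0,0,-18],
    [0,0,-8],
    [0,0,0],
  ],
)

```text
t: 9.38
eef_pos: [0.5296, 0.1865, 0.1667]
eef_rot: [-0.402, 0.406, 0.581, -0.579]
ft_force: [0.5, -0.7, -3.1]
gripper_width: 0.373
```

```bash
python3 - <<'E'
from h import *
a=save("side","s2");b=robot.capture("top")
cv2.imwrite("pics/l2.png",np.hstack([cv2.resize(a[110:240,230:360],(400,400)),cv2.resize(b[190:310,160:280],(400,400))])[:,:,::-1])
for n in("side","top"):
  for l in("long_mid","round1_mid"): print(n,l,[(round(d["p"],2),np.round(d["location"])) for d in robot.pinpoint(n,l)])
delta([.530,.184,.163],200)
E
```

```text
side long_mid [(0.64, array([293., 200.]))]
side round1_mid []
top long_mid [(0.61, array([216., 252.]))]
top round1_mid [(0.41, array([251., 244.]))]
t 9.675 pos [0.5303 0.184  0.1645] w 0.033 F [-0.5  0.  -1.7]
linear [0.0001 0.0015 0.0003] rot [0.08 0.04 0.08]
```

View pics/l2.png

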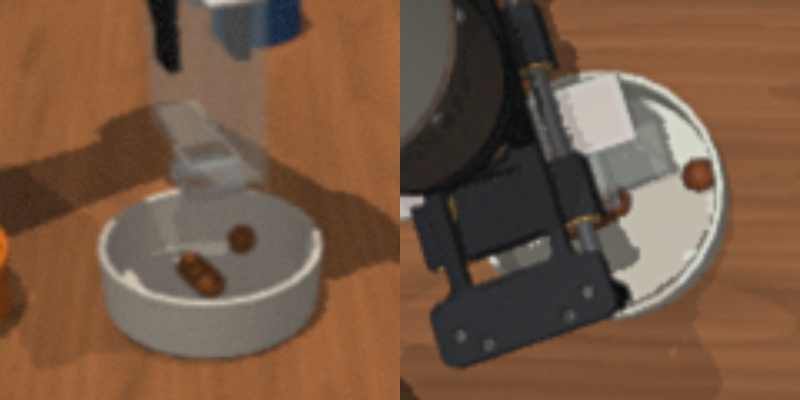

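After one rock cycle the long sweet and one ball are in the dish, and the bottle looks empty. Enlarging to find the second ball.

```bash
python3 - <<'E'
import cv2
a=cv2.imread("pics/s2.png")
cv2.imwrite("pics/l3.png",cv2.resize(a[125:225,255:345],(540,600),interpolation=cv2.INTER_CUBIC))
E
```

```text
(no output)
```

View pics/l3.png

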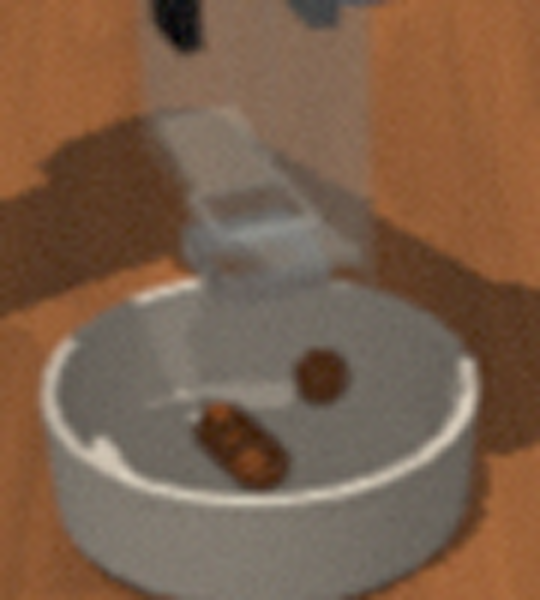

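```bash
python3 - <<'E'
from h import *
print("side ball",onz("side",[308.3,187.5],.015),"side long",onz("side",[295,199],.015),"top ball",onz("top",[249.4,241.6],.015),"top long?",onz("top",[226,251],.015), "dish rim centre .53 .184")
print(proj("side",onz("top",[249.4,241.6],.015)))
E
```

```text
side ball [0.55353583 0.23473213 0.015     ] side long [0.52583449 0.1928662  0.015     ] top ball [0.54826334 0.13660042 0.015     ] top long? [0.52905511 0.18054199 0.015     ] dish rim centre .53 .184
[[307.15100264 215.0900254 ]]
```

All three are in the dish: the side view shows the long sweet and a ball at (0.554, 0.235), and the top view shows the other ball at (0.548, 0.137), hidden from the side by the rim. Returning the bottle.

Request:
servo_tool(
  linear=[
    [0,-0.025,0],
    [-0.02,-0.03,0.0],
    [-0.05,-0.03,0.0],
    [-0.05,-0.03,0],
  ],
  delta_rot=[
    [0,0,0],
    [0,0,0],
    [0,0,0],
    [0,0,0],
  ],
)

```text
t: 10.18
eef_pos: [0.548, 0.1336, 0.1931]
eef_rot: [0.407, -0.407, -0.578, 0.578]
ft_force: [-0.3, 0.6, -1.8]
gripper_width: 0.378
```

```bash
python3 - <<'E'
from h import *
delta([.529,-.1965,.19],154.6)
E
```

```text
t 10.175 pos [0.548  0.1336 0.1931] w 0.0329 F [-0.3  0.6 -1.8]
linear [-0.3044  0.0031  0.1293] rot [-6.000e-02  4.514e+01  1.000e-02]
```

Request:
servo_tool(
  linear=[
    [-0.03,0.003,0.013],
    [-0.08,0.003,0.034],
    [-0.13,0.003,0.055],
    [-0.18,0.003,0.076],
    [-0.23,0.003,0.098],
    [-0.28,0.003,0.119],
    [-0.3044,0.003,0.1293],
    [-0.3044,0.003,0.1293],
    [-0.3044,0.003,0.1293],
  ],
  delta_rot=[
    [0,6,0],
    [0,14,0],
    [0,22,0],
    [0,30,0],
    [0,38,0],
    [0,45.1,0],
    [0,45.1,0],
    [0,45.1,0],
    [0,45.1,0],
  ],
)

```text
t: 11.3
eef_pos: [0.5299, -0.1936, 0.1902]
eef_rot: [0.597, -0.597, -0.379, 0.379]
ft_force: [0.0, -0.1, -1.5]
gripper_width: 0.38
```

```bash
python3 - <<'E'
from h import *
P=[]
for i in range(4):
    a=robot.capture("side");s=robot.sense();P.append(s["eef_pos"])
print(np.mean(P,0).round(4),np.std(P,0).round(4))
delta([.529,-.1965,.0935],154.6)
for n in("bottle_mid","bottle_mouth"): print(n,[(round(d["p"],2),np.round(d["location"],1)) for d in robot.pinpoint("side",n)])
p=np.mean(P,0);print("expect",proj("side",[p-[0,0,.011],p-[0,0,.081]]).round(1))
cv2.imwrite("pics/l4.png",cv2.resize(a[170:430,170:430],(590,590),interpolation=2)[:,:,::-1])
E
```

```text
[ 0.5303 -0.1929  0.1905] [0.0001 0.0002 0.0001]
t 11.5 pos [ 0.5304 -0.1927  0.1906] w 0.0326 F [-0.2  1.  -2. ]
linear [-0.0041  0.0971 -0.0003] rot [0.   0.4  0.01]
bottle_mid [(0.96, array([299.5, 269. ])), (0.58, array([148.3, 361.5]))]
bottle_mouth [(0.98, array([301.8, 313.7])), (0.76, array([159.2, 401. ]))]
expect [[297.9 266.7]
 [299.3 311. ]]
```

View pics/l4.png

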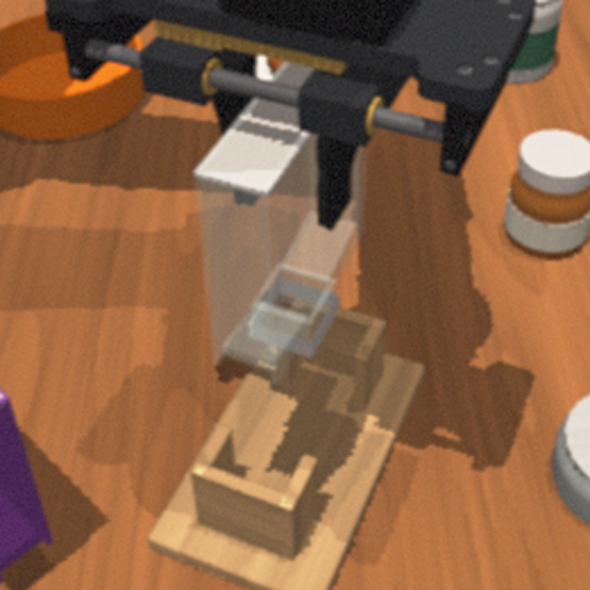

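The bottle is empty, upright, and in line with the holder. Lowering it.

Request:
servo_tool(
  linear=[
    [-0.004,0.01,0],
    [-0.004,0.03,0],
    [-0.004,0.05,0],
    [-0.004,0.06,0],
    [-0.004,0.06,0],
  ],
  delta_rot=[
    [0,0.3,0],
    [0,0.3,0],
    [0,0.3,0],
    [0,0.3,0],
    [0,0.3,0],
  ],
)

```text
t: 12.22
eef_pos: [0.528, -0.1972, 0.1296]
eef_rot: [0.598, -0.597, -0.377, 0.379]
ft_force: [-0.3, 0.3, -3.0]
gripper_width: 0.379
```

```bash
python3 - <<'E'
from h import *
robot.capture("side")
delta([.529,-.1965,.0935],154.6)
E
```

```text
t 12.275 pos [ 0.5287 -0.1973  0.1305] w 0.0327 F [-0.4  0.3 -1.9]
linear [0.0008 0.037  0.0001] rot [-0.    0.03 -0.02]
```

Request:
servo_tool(
  linear=[
    [0.001,0.01,0],
    [0.001,0.02,0],
    [0.001,0.028,0],
    [0.001,0.034,0],
    [0.001,0.034,0],
    [0.001,0.034,0],
  ],
  delta_rot=[
    [0,0,0],
    [0,0,0],
    [0,0,0],
    [0,0,0],
    [0,0,0],
    [0,0,0],
  ],
)

```text
t: 13.02
eef_pos: [0.5293, -0.1964, 0.0968]
eef_rot: [-0.597, 0.598, 0.378, -0.378]
ft_force: [0.9, -0.1, -1.8]
gripper_width: 0.379
```

```bash
python3 - <<'E'
from h import *
robot.capture("side")
delta([.529,-.1965,.0935],154.6)
for n in("bottle_mid","bottle_mouth"): print(n,[(round(d["p"],2),np.round(d["location"],1)) for d in robot.pinpoint("side",n)])
E
```

```text
t 13.075 pos [ 0.5293 -0.1964  0.0969] w 0.0329 F [-0.4  0.1 -2. ]
linear [-0.0003  0.0034  0.0002] rot [0.04 0.03 0.01]
bottle_mid [(0.81, array([148.1, 364.9])), (0.68, array([296.9, 327.2]))]
bottle_mouth [(0.94, array([299.6, 365.2])), (0.63, array([160.4, 399.3]))]
```

Free so far (no upward force). The last few mm, then release.

Request:
servo_tool(
  linear=[
    [0,0.002,0],
    [0,0.004,0],
    [0,0.004,0],
  ],
  delta_rot=[
    [0,0,0],
    [0,0,0],
    [0,0,0],
  ],
)

```text
t: 13.55
eef_pos: [0.5293, -0.1963, 0.0947]
eef_rot: [-0.597, 0.598, 0.378, -0.378]
ft_force: [-2.5, 3.0, 8.7]
gripper_width: 0.377
```

Request:
servo_tool(
  linear=[
    [0,0,0],
    [0,0,0],
    [0,0,0],
    [0,0,0],
    [0,0,0],
  ],
  delta_rot=[
    [0,0,0],
    [0,0,0],
    [0,0,0],
    [0,0,0],
    [0,0,0],
  ],
  claw=0.085,
)

```text
t: 14.18
eef_pos: [0.529, -0.1963, 0.0924]
eef_rot: [0.598, -0.598, -0.378, 0.378]
ft_force: [0.3, -0.8, -0.4]
gripper_width: 0.859
```

Request:
servo_tool(
  linear=[
    [0,-0.02,0],
    [0,-0.06,0],
    [0,-0.11,0],
    [0,-0.16,0],
    [0,-0.16,0],
  ],
  delta_rot=[
    [0,0,0],
    [0,0,0],
    [0,0,0],
    [0,0,0],
    [0,0,0],
  ],
)

```text
t: 14.8
eef_pos: [0.5313, -0.1969, 0.2576]
eef_rot: [-0.595, 0.6, 0.381, -0.375]
ft_force: [-0.2, -0.2, -1.0]
gripper_width: 0.979
```

Request:
servo_tool(
  linear=[
    [-0.1,-0.05,0],
    [-0.2,-0.05,0],
    [-0.2,-0.05,0],
    [-0.2,-0.05,0],
    [-0.2,-0.05,0],
  ],
  delta_rot=[
    [0,0,0],
    [0,0,0],
    [0,0,0],
    [0,0,0],
    [0,0,0],
  ],
)

```text
t: 15.42
eef_pos: [0.4425, -0.3777, 0.3016]
eef_rot: [0.599, -0.598, -0.377, 0.377]
ft_force: [0.6, 0.6, -0.8]
gripper_width: 0.978
```

```bash
python3 - <<'E'
from h import *
a=save("side","s9");b=save("top","t9")
im=b[:,:,::-1];hsv=cv2.cvtColor(np.ascontiguousarray(im),cv2.COLOR_BGR2HSV)
w=(hsv[:,:,1]<40)&(hsv[:,:,2]>165);m=np.zeros_like(w);m[215:280,395:485]=w[215:280,395:485]
cs=cv2.findContours(m.astype(np.uint8),0,2)[0]
if cs:
    q=cv2.boxPoints(cv2.minAreaRect(max(cs,key=cv2.contourArea)));print("base",q.round(1).tolist(),np.mean([onz("top",p,.152) for p in q],0).round(4))
for n in("side","top"):
    for l in("bottle_mid","bottle_mouth","dish_in","long_mid","round1_mid","tin_mid","jar_mid","flat_tin_mid"): print(n,l,[(round(d["p"],2),np.round(d["location"]).tolist()) for d in robot.pinpoint(n,l)])
cv2.imwrite("pics/f.png",np.hstack([cv2.resize(a[150:440,180:470],(400,400)),cv2.resize(b[190:310,160:280],(400,400))])[:,:,::-1])
E
```

```text
base [[426.8999938964844, 250.10000610351562], [428.20001220703125, 247.60000610351562], [468.1000061035156, 266.79998779296875], [466.79998779296875, 269.3999938964844]] [ 0.5082 -0.2089  0.152 ]
side bottle_mid [(0.64, [148.0, 363.0]), (0.56, [296.0, 328.0]), (0.16, [300.0, 204.0])]
side bottle_mouth [(0.98, [161.0, 400.0]), (0.28, [446.0, 371.0])]
side dish_in [(0.6, [298.0, 202.0])]
side long_mid []
side round1_mid []
side tin_mid [(0.68, [396.0, 182.0])]
side jar_mid [(0.61, [413.0, 255.0])]
side flat_tin_mid [(0.98, [445.0, 373.0])]
top bottle_mid [(0.9, [451.0, 353.0]), (0.79, [432.0, 250.0])]
top bottle_mouth [(0.75, [328.0, 159.0]), (0.56, [420.0, 258.0]), (0.55, [438.0, 349.0])]
top dish_in [(0.95, [223.0, 251.0]), (0.75, [222.0, 353.0])]
top long_mid [(0.65, [225.0, 251.0]), (0.53, [220.0, 250.0])]
top round1_mid [(0.63, [250.0, 242.0]), (0.52, [196.0, 234.0])]
top tin_mid []
top jar_mid [(0.89, [328.0, 157.0])]
top flat_tin_mid [(0.59, [438.0, 165.0])]
```

View pics/f.png

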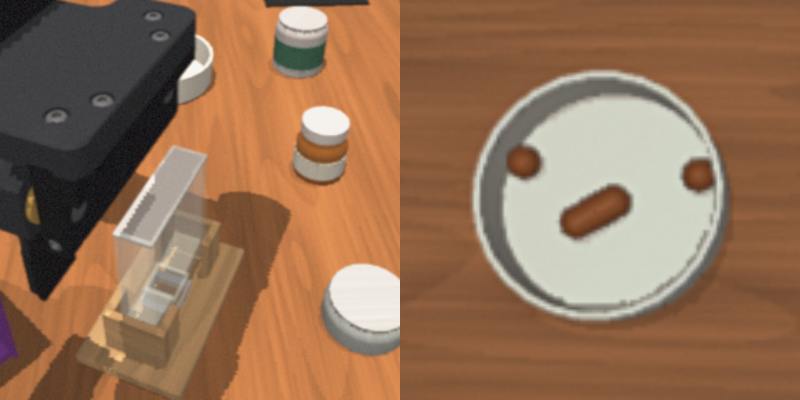

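```bash
python3 - <<'E'
from h import *
hsv=cv2.cvtColor(cv2.imread("pics/t9.png"),cv2.COLOR_BGR2HSV)
w=(hsv[:,:,1]<40)&(hsv[:,:,2]>95);m=np.zeros_like(w);m[215:280,395:485]=w[215:280,395:485]
m=cv2.morphologyEx(m.astype(np.uint8),cv2.MORPH_OPEN,np.ones((5,5)))
c=max(cv2.findContours(m,0,2)[0],key=cv2.contourArea);q=cv2.boxPoints(cv2.minAreaRect(c))
P=np.array([onz("top",p,.152) for p in q]);print(q.round(1).tolist(),P.mean(0).round(4),[np.linalg.norm(P[i+1]-P[i]).round(4) for i in(0,1)])
b=[ray("top",[432,250]),ray("side",[296,328])];print(tri(*b).round(4))
E
```

```text
[[398.8999938964844, 248.5], [412.1000061035156, 221.3000030517578], [475.0, 251.8000030517578], [461.8999938964844, 279.0]] [ 0.5216 -0.1919  0.152 ] [np.float64(0.0504), np.float64(0.1125)]
[ 0.5281 -0.1979  0.086 ]
```

The base's far-edge corners, (412,221) and (475,252), match the starting ones within a pixel, so the bottle is back home. Handing in.

```bash
python3 -c "
from h import *
print(robot.sense()['t'],robot.finish_job())"
```

```text
the job is handed in; nothing more can be done
16.325 None
```

I lifted the bottle out with all three sweets in it and carried it over the white dish. One rock to each side of about 38° emptied it, and I put it back neck down in its holder. I handed the job in at 16.3 s; no verdict is reported.

**Last checks**
- **Sweets:** the final top picture shows the long sweet and both balls in the white dish. The ball nearest the rim is about 50 mm from the middle; the limit is 62 mm.
- **Bottle:** it is empty. The far-edge corners of its base match the starting picture within a pixel. The two camera views together put its centre at (0.528, -0.198), about 2 mm from the holder's middle. That estimate was also about 4 mm too high, at z 0.086 instead of 0.082. It was about 1.5 mm too low at the start, so I put both down to detection noise.
- **Contact:** the mouth met the holder floor with about 9 N, and the gripper was open and well clear at the end.
- **Bystanders:** the jar, the flat tin and the tall tin were detected within about 3 pixels of where they started; the tall tin was seen only in the side view.

**What failed or disagreed:** my first check of the bottle's base gave a wrong centre because a shadow cut off part of it. The second merged the clear front into the base, so only its far edge was usable.

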